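Change the battery cartridge in a push-push bay

ROBOT

A 7-joint arm with a two-finger parallel gripper is mounted at the origin on the work surface. World frame = base frame: x ahead of the robot, y to its left, z up, the work surface at z = 0. Lengths are in m, angles in rad, forces in N, time in s.
With the tool pointing down it reaches from about 0.35 to 0.9 m from the base axis. Payload 19.9 kg.
Tool frame: the origin (TCP) lies between the finger pads; the fingertips stand 8 mm ahead of it and the grasp point (between the pads) lies 11 mm behind it (tip_reach is the distance from the TCP to the fingertips, in m); z points along the fingers, y is the line along which they close (so a half turn about z gives the same grasp; the last joint's range is limited). The gripper opens to 85 mm and grips with 20 to 120 N. Pads are 22 mm wide; open, the fingers measure 114 mm over their backs; the gripper's body (76 mm by 85 mm) begins 54 mm behind the grasp point. The pads swing forward as they close: fully open they stand 13 mm farther back than shut.
Start: joints at [-0.042, 0.417, -0.01, 1.614, 0.005, 1.111, -0.053], TCP at [0.625, 0, 0.239] pointing down, gripper open.
Joint ranges: [-2.81, 2.81], [-0.39, 2.02], [-1.27, 1.25], [0.06, 2.57], [-1.19, 4.33], [0.19, 2], [-2.82, 2.82]. Speed limits (rad/s): [1.89, 1.89, 2.39, 2.39, 3.01, 3.01, 3.01].

INTERFACE

Orientations are given as a unit quaternion [x, y, z, w].
In Python, from rig import move_ptp, move_l, movej, command_gripper, sleep, solve_ik, read_state, capture, MotionError, sign_off, tip_reach gives the robot as it stands. The module is installed in compiled form; this text tells all that it offers. Calls block until the motion is done:
- move_ptp(position, orientation): joint-space move of the TCP to a pose.
- move_l(position, rate=0.15, frame=None): straight line of the TCP; frame=None keeps the orientation; rate is the mean speed in m/s.
- movej(angles): joint-space move.
- command_gripper(opening, grip_force=None): finger opening in m; grip_force is the grip in N (None keeps the last); returns when the fingers have stopped.
- sleep(seconds).
- solve_ik(position, orientation): joint angles nearest the present ones, or None.
- read_state(): the state.
- capture(name): name is "scene" or "side" or "wrist"; returns a dict with "pixels" (384x512x3 uint8, red, green, blue), "mtx" (3x3 intrinsics, pixels), "T" (4x4, takes a point from camera to world coordinates). Camera axes: x right, y down, z forward; pixel columns grow to the right and rows downward; lengths in m; the calibration is good to about 2 mm. A picture is of the moment at which its call begins. There is no depth.
A pose or a line that the arm cannot do raises MotionError and nothing moves.
- sign_off(): hands the job in; it is judged then, once.
The state is a dict: "time": time; "qpos": joint angles; "qd": joint speeds; "joint_efforts": joint torques, N m; "ee_pos": TCP position; "eef_rot": TCP orientation; "force": force on the tool from outside, world axes, zero at the start; "torque": the same for the moment, N m; "gripper_width": finger opening in m; "grasp_force": force on a finger pad.
Only numpy, scipy, OpenCV 4.12 (cv2) and the standard library are available. Lean on these libraries where they do the work, as an engineer would, in place of code of your own. Each camera call takes 0.05 s, during which the arm holds its last target. There are 200 camera calls.

TASK

The lit magnifier's power block holds a spent battery cartridge: push it in until you feel the stop and let go so that the catch ejects it, then lift it out and set it down in the shallow wooden tray. Then put the fresh cartridge, the one standing on the desk, into the bay and push it until the catch holds it down. Press only as far as the stop, no harder than about 25 N, do not drop the cartridges, and leave the other things on the desk where they are.

Things in the scene. Friction and masses are not known exactly. Their poses are not given: they have to be found in the camera images.
- bay: Power block fixed to the desk, black case 84 (x) x 70 (y) x 74 mm high with a brass top; origin at the centre of its underside, z up. Centred in its top is the bay, an upright slot 38.4 mm along the block's x by 26.4 mm along its y, with a 4 mm wide 45-degree lead-in round its mouth. The bay's floor is a sprung lift with a push-push catch (see bay_mouth, lift_top).
- bay_mouth (a point): Centre of the bay's mouth, at rim height, 74 mm above the desk; axes as the block's. Pushing the lift down to its stop and letting go works the catch: raised becomes caught, caught becomes raised. A push that ends 1.5 mm or more short of the stop does not work it. The stop lies 3 to 7 mm below the caught height; how far is different each time and can only be felt as a steep rise of force.
- lift_top (a point): Centre of the lift's top, the floor of the bay; z up. Raised: 42 mm above the desk (32 mm below the rim). Caught: about 23 mm, where it starts. Its spring pushes up with about 4 N raised, 7.5 N caught, 9 N at the lowest stop, where the force rises by some 20 N per mm; it is damped (150 N per m/s), so it rises smoothly.
- spent: Spent battery cartridge, an upright metal box with a plain grey cap, 36 (x) x 24 (y) x 60 mm high, about 110 g, lowest 2 mm stepped in by 1.5 mm all round; starts in the bay on the caught lift, its long side along the slot, its top about 9 mm above the rim (28 mm above it once ejected). Origin at the centre of its underside, z up. Either way round fits. It stands loose on the lift.
- spent_mid (a point): Middle of the spent cartridge, 30 mm above its underside.
- fresh: Fresh battery cartridge, the same in shape, size and mass as the spent one; stands upright on the desk. Origin at the centre of its underside, z up.
- tray: Shallow open wooden tray fixed to the desk, 140 (x) x 110 (y) x 25 mm high, walls and floor 5 mm thick; origin at the centre of its underside, z up.
- flask: Bystander: clear pear-shaped glass flask, standing, 100 mm in diameter, 170 mm high; origin at the centre of its underside.
- hull: Bystander: pale basswood hull blank, 130 x 32 x 34 mm, lying; origin on its underside.
- tweezers: Bystander: long steel reach tweezers, lying, 256 mm long (along x), 22 mm wide, 6 mm high; origin near the middle.
- cork: Bystander: brown cork plug, 28 mm in diameter, 30 mm high, standing.
- spool: Bystander: dark wooden thread spool, 30 mm in diameter, 32 mm high, standing.
- varnish: Bystander: amber glass varnish jar, 48 mm in diameter, 60 mm high. (A brass magnifier on a fixed stand, 205 mm high, also stands near the desk's far right edge; no need to go near it.)
Things that resemble listed ones, but are neither listed nor needed, are in the scene too. Leave any red or turquoise look-alike of the fresh alone. Leave any pink look-alike of the spent alone.

How it is judged:
On the way, in this order (a step that is already met when the one before it is completed fails the run):
1. the catch has let the spent cartridge rise in the bay, standing free on the raised lift (x of spent in the frame of bay between -0.003 and 0.003 m and y of spent in the frame of bay between -0.003 and 0.003 m and angle between spent's own z axis and vertical below 0.08 rad and z of spent in the frame of bay between 0.038 and 0.046 m and z of lift_top in the frame of bay between 0.039 and 0.045 m), for 0.2 s.
2. the spent cartridge lies or stands released in the tray (x of spent_mid in the frame of tray between -0.065 and 0.065 m and y of spent_mid in the frame of tray between -0.05 and 0.05 m and height (world z) of spent_mid between 0.01 and 0.06 m and linear speed of spent below 0.03 m/s and contact force between the fingers and spent below 0.1 N), for 0.2 s.
At the end, for the whole second after the job is handed in: Fresh cartridge at rest in the bay, upright within 0.08 rad, centred within 3 mm, caught: it and the lift within 3 mm of the caught height (22.7 mm above the desk). Spent cartridge at rest and released in the tray, its middle inside the walls and 10 to 60 mm above the desk (all of step 2 and x of fresh in the frame of bay between -0.003 and 0.003 m and y of fresh in the frame of bay between -0.003 and 0.003 m and angle between fresh's own z axis and vertical below 0.08 rad and z of fresh in the frame of bay between 0.0197 and 0.0257 m and z of lift_top in the frame of bay between 0.0197 and 0.0257 m and linear speed of fresh below 0.03 m/s); the robot touches nothing.
It fails at once if a cartridge is pressed against the power block or its lift with more than 28 N (contact force between any of spent, fresh and bay above 28 N).
It fails at once if a cartridge is dropped (falls freely faster than 0.8 m/s) ((linear speed of spent above 0.8 m/s and contact force between the fingers and spent below 0.05 N) or (linear speed of fresh above 0.8 m/s and contact force between the fingers and fresh below 0.05 N)).
It fails at once if a bystander is moved by more than 25 mm (distance of any of flask, hull, tweezers, cork, spool, varnish from where it was at the start of the episode above 0.025 m).
It also fails if it takes over 72 s, if anything falls off the work surface, if the arm or the gripper's body presses on something with over 40 N, if the wrist force passes 120 N, or if a joint passes its speed limit or range.

## Working session

There is one attempt and no reset: what is moved stays moved. The work goes in short steps, each a Python script; the robot and the scene stay as the last script left them, time stands still between calls to the robot, and variables do not carry over. Pictures are saved under pics/ and viewed, at most 10 in all, crops included, and the job is handed in when it is done.

```bash
mkdir -p pics; cat > h.py <<'E'
import numpy as np, cv2
from rig import *
def save(c,n): cv2.imwrite(f'pics/{n}.png',cv2.cvtColor(c['pixels'],cv2.COLOR_RGB2BGR))
def ray(c,u,v):
    d=np.linalg.inv(c['mtx'])@[u,v,1.]; T=c['T']; return T[:3,3],T[:3,:3]@d
def onz(c,u,v,z):
    o,d=ray(c,u,v); return o+d*(z-o[2])/d[2]
def proj(c,p):
    T=np.linalg.inv(c['T']); q=c['mtx']@(T[:3,:3]@np.array(p)+T[:3,3]); return q[:2]/q[2]
E
python3 - <<'E'
from h import *
import pickle
im={}
for n in ['scene','side','wrist']:
    c=capture(n); im[n]=c; save(c,n+'0'); print(n,c['T'].round(3).tolist(),c['mtx'][0,0])
pickle.dump(im,open('im0.pkl','wb'))
a=np.hstack([im['scene']['pixels'],im['side']['pixels']])
s=read_state(); print(s['ee_pos'],s['eef_rot'],s['force'],s['time'],tip_reach)
E
```

```text
scene [[-0.523, 0.613, -0.593, 1.323], [0.852, 0.365, -0.375, 0.451], [-0.013, -0.701, -0.713, 0.953], [0.0, 0.0, 0.0, 1.0]] 351.0245824745543
side [[0.938, -0.227, 0.262, 0.328], [-0.347, -0.65, 0.676, -0.683], [0.016, -0.725, -0.688, 0.757], [0.0, 0.0, 0.0, 1.0]] 350.12386857152575
wrist [[1.0, 0.0, -0.003, 0.626], [-0.0, -0.954, -0.3, 0.075], [-0.003, 0.3, -0.954, 0.374], [0.0, 0.0, 0.0, 1.0]] 334.6273056609303
[6.24765313e-01 3.33356662e-06 2.38819799e-01] [ 7.07086882e-01  7.07126541e-01 -3.46986706e-04 -2.75620422e-04] [0.04308036 0.92122519 0.05108909] 0.15 0.008
```

View pics/scene0.png

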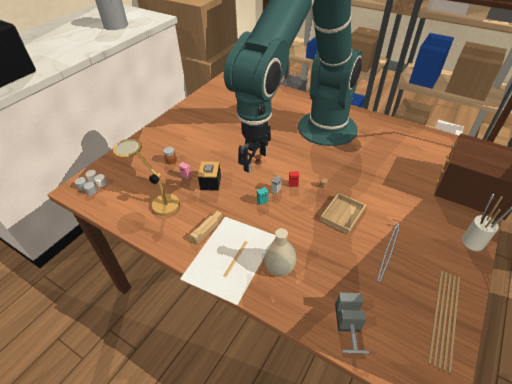

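View pics/side0.png

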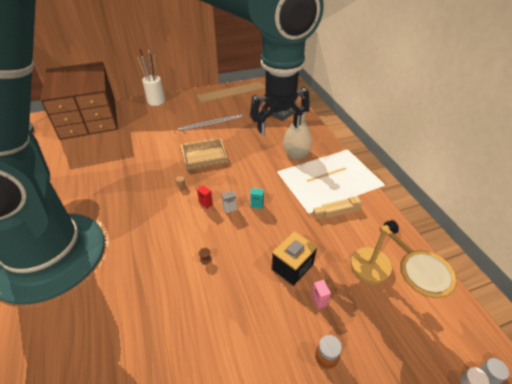

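View pics/wrist0.png

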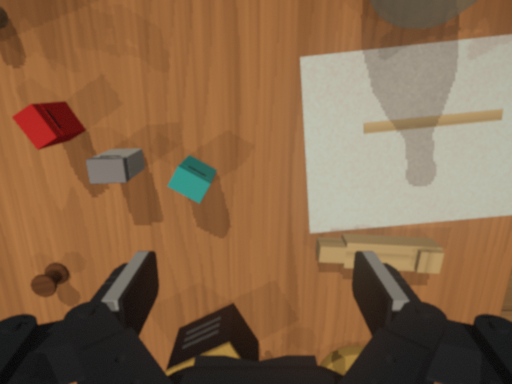

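Scene and side views show these candidates:
- **Fresh:** red (side 205,196), grey (229,202) and turquoise (257,198). The plain grey one is the fresh cartridge.
- **Spent:** the grey cap in the brass-topped block (side 297,248) and a pink look-alike (321,294). The one in the block is the spent cartridge.
- **Tray:** side (205,155).

Next I'll measure these and check the choice in one crop.

```bash
cat >> h.py <<'E'
def plane_rect(c,mask,z,top=None):
    """largest blob -> contour on plane z -> (centre, long-side yaw, dims)"""
    cs,_=cv2.findContours(mask.astype(np.uint8),cv2.RETR_EXTERNAL,cv2.CHAIN_APPROX_NONE)
    k=max(cs,key=cv2.contourArea)[:,0,:]
    P=np.array([onz(c,u,v,z)[:2] for u,v in k])
    r=cv2.minAreaRect((P*1000).astype(np.float32)); (w,h),a=r[1],r[2]
    if w<h: a+=90; w,h=h,w
    a=(a+90)%180-90
    return np.array(r[0])/1000,a,(round(w,1),round(h,1)),k.mean(0).round(0)
def hsv(c): return cv2.cvtColor(c['pixels'],cv2.COLOR_RGB2HSV).astype(int)
def box(c,u0,u1,v0,v1):
    m=np.zeros(c['pixels'].shape[:2],bool); m[v0:v1,u0:u1]=1; return m
E
python3 - <<'E'
from h import *
import pickle
im=pickle.load(open('im0.pkl','rb'))
c=im['side'];H=hsv(c)
print('brass HSV',H[262,290],H[240,297],'cap',H[248,297],H[245,295],'fresh',H[196,229],H[206,229],'tray',H[150,205],'desk',H[240,240])
b=box(c,265,325,225,285)
brass=b&(H[...,0]>15)&(H[...,0]<30)&(H[...,1]>110)&(H[...,2]>120)
print('block',plane_rect(c,brass,.074))
cap=box(c,285,307,238,260)&(H[...,1]<60)&(H[...,2]>60)
print('cap',plane_rect(c,cap,.083))
w=im['wrist'];W=hsv(w)
print('wr',W[170,105],W[165,135])
for n,m,z in [('fresh',box(w,80,150,140,190)&(W[...,1]<70)&(W[...,2]>150),.06),('freshall',box(w,80,150,140,190)&(W[...,1]<70),.06),
  ('teal',box(w,160,220,150,210)&(W[...,0]>75)&(W[...,0]<100)&(W[...,1]>80),.06),('red',box(w,5,90,95,150)&((W[...,0]<4)|(W[...,0]>174))&(W[...,1]>150),.06)]:
  print(n,plane_rect(w,m,z))
for n,p in [('tray corners',[(181,147),(222,139),(229,165),(190,172)])]:
  P=np.array([onz(c,u,v,.025)[:2] for u,v in p]);print(n,P.round(3).tolist(),P.mean(0))
for n,uv in [('flask',(298,155)),('hull',(337,207)),('cork',(181,186)),('spool',(205,260)),('pink',(321,304)),('varn',(328,355)),('mag',(370,265)),('mag2',(390,228))]: print(n,onz(c,*uv,0).round(3))
a=cv2.resize(c['pixels'][175:315,170:340],(640,527),interpolation=cv2.INTER_CUBIC)
save({'pixels':a},'crop1')
E
```

```text
brass HSV [ 18 156 234] [ 17 137 212] cap [ 13  38 156] [ 13  37 157] fresh [ 13  40 161] [ 17  45 157] tray [ 16 127 219] desk [ 13 157 226]
block (array([ 0.57433069, -0.24543939]), 29.026893615722656, (86.8, 71.4), array([294., 250.]))
cap (array([ 0.57221161, -0.24881558]), 28.084638595581055, (37.9, 24.6), array([295., 249.]))
wr [ 15  32 128] [16 44 76]Traceback (most recent call last):
  File "<stdin>", line 15, in <module>
  File "h.py", line 13, in plane_rect
    k=max(cs,key=cv2.contourArea)[:,0,:]
      ~~~^^^^^^^^^^^^^^^^^^^^^^^^
ValueError: max() iterable argument is empty
```

```bash
python3 - <<'E'
from h import *
import pickle
im=pickle.load(open('im0.pkl','rb'))
c=im['side']
w=im['wrist'];W=hsv(w)
for n,m,z in [('fresh',box(w,80,150,140,190)&(W[...,1]<70)&(W[...,2]>105),.06),
  ('teal',box(w,160,220,150,210)&(W[...,0]>75)&(W[...,0]<100)&(W[...,1]>80),.06),('red',box(w,5,90,95,150)&((W[...,0]<4)|(W[...,0]>174))&(W[...,1]>150),.06)]:
  print(n,plane_rect(w,m,z))
for n,p in [('tray corners',[(181,147),(222,139),(229,165),(190,172)])]:
  P=np.array([onz(c,u,v,.025)[:2] for u,v in p]);print(n,P.round(3).tolist(),P.mean(0))
for n,uv in [('flask',(298,155)),('hull',(337,207)),('cork',(181,186)),('spool',(205,260)),('pink',(321,304)),('varn',(328,355)),('mag',(370,265)),('mag2',(390,228))]: print(n,onz(c,*uv,0).round(3))
a=cv2.resize(c['pixels'][175:315,170:340],(640,527),interpolation=cv2.INTER_CUBIC)
save({'pixels':a},'crop1')
E
```

```text
fresh (array([0.4896655 , 0.00212206]), 0.023609790951013565, (53.1, 32.5), array([110., 163.]))
teal (array([ 0.56370404, -0.01042572]), 59.467403411865234, (37.7, 35.0), array([192., 179.]))
red (array([0.43397906, 0.04272235]), 30.011566162109375, (49.7, 42.2), array([ 49., 123.]))
tray corners [[0.398, 0.303], [0.542, 0.302], [0.526, 0.159], [0.402, 0.166]] [0.46688061 0.23223916]
flask [0.772 0.16  0.   ]
hull [ 0.781 -0.101  0.   ]
cork [0.365 0.139 0.   ]
spool [ 0.373 -0.152  0.   ]
pink [ 0.597 -0.36   0.   ]
varn [ 0.559 -0.466  0.   ]
mag [ 0.763 -0.307  0.   ]
mag2 [ 0.882 -0.221 -0.   ]
```

View pics/crop1.png

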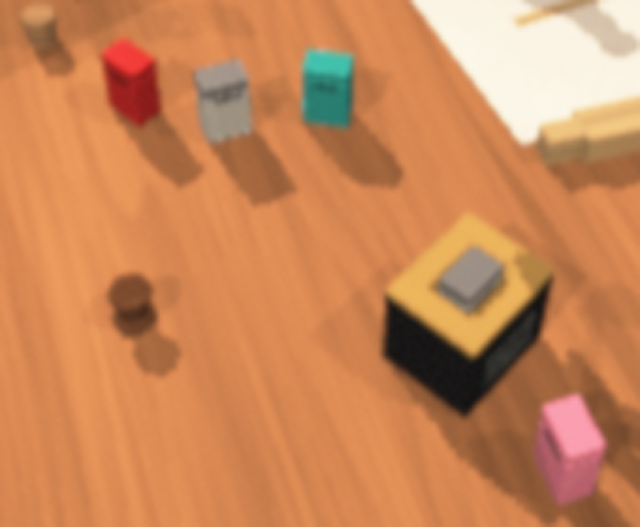

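Crop: fresh is the grey box at (222,98), between the red and turquoise look-alikes. Spent is the grey cap in the block at (470,278), with the pink look-alike to its lower right. The block is at about (0.573, −0.247) with yaw 28.5°. I'll go above it and look from close by.

```bash
cat >> h.py <<'E'
from scipy.spatial.transform import Rotation as Ro
def ori(deg):
    a=np.radians(deg); y=np.array([np.cos(a),np.sin(a),0]); z=np.array([0,0,-1.]); return Ro.from_matrix(np.c_[np.cross(y,z),y,z]).as_quat()
E
python3 - <<'E'
from h import *
import pickle
move_ptp([.573,-.247,.239],ori(-61.5))
sleep(.2)
c=capture('wrist');pickle.dump(c,open('w1.pkl','wb'));save(c,'w1');H=hsv(c)
cv2.imwrite('/tmp/x.png',c['pixels'])
b=box(c,100,420,60,330)
brass=b&(H[...,0]>14)&(H[...,0]<32)&(H[...,1]>100)&(H[...,2]>110)
cap=box(c,170,350,110,270)&(H[...,1]<60)&(H[...,2]>70)
for n,m,z in [('brass',brass,.074),('cap',cap,.083)]:
  try: print(n,plane_rect(c,m,z))
  except Exception as e: print(n,e)
s=read_state();print(s['time'],s['ee_pos'],s['force'])
E
```

```text
brass (array([ 0.56875531, -0.2491767 ]), 27.92009162902832, (103.2, 74.9), array([255., 181.]))
cap (array([ 0.57727197, -0.24408562]), 27.923540115356445, (36.2, 23.1), array([254., 170.]))
1.3917 [ 0.57343686 -0.24596869  0.23893381] [-0.7841009   0.03419626 -0.05332307]
```

View pics/w1.png

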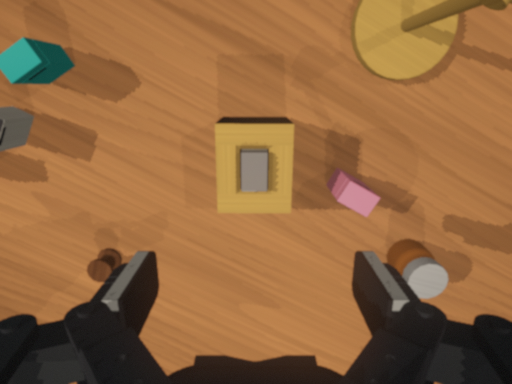

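Wrist view: block brass corners are about (217,124), (293,124), (291,213) and (218,213), with the grey cap centred at (254,171). Now I'll close the gripper and push until I feel the stop.

```bash
cat >> h.py <<'E'
def push(xy,z0,zmin,fstop=15.,s1=.0008,s2=.0004,log=True):
    """step down from tcp z0 until the stop is felt"""
    f0=read_state()['force'][2]; z=z0; L=[]
    while z>zmin:
        f=read_state()['force'][2]-f0; L.append((round(z*1e3,1),round(read_state()['ee_pos'][2]*1e3,2),round(f,1),round(read_state()['time'],2)))
        if f>fstop: break
        z-=s1 if f<2 else s2
        move_l([xy[0],xy[1],z],rate=.02)
    if log: print(L[::3],L[-3:])
    return z,f
E
python3 - <<'E'
from h import *
import pickle
c=pickle.load(open('w1.pkl','rb'))
P=np.array([onz(c,u,v,.074)[:2] for u,v in [(217,124),(293,124),(291,213),(218,213)]]);b=P.mean(0)
k=onz(c,254,171.5,.083)[:2]
print(b,k,np.degrees(np.arctan2(*(P[0]-P[3])[::-1])),np.degrees(np.arctan2(*(P[1]-P[2])[::-1])))
xy=(b+k)/2; np.save('bay.npy',xy)
command_gripper(0.0,30)
move_l([*xy,.112],rate=.2)
t=read_state();print(t['time'],t['ee_pos'],t['gripper_width'],t['force'])
move_l([*xy,.096],rate=.05)
z,f=push(xy,.096,.0815)
print('stop',z,f,read_state()['time'])
E
```

```text
[ 0.57607837 -0.24554999] [ 0.57677851 -0.24442612] 27.342275035916046 29.291982743257662
2.9417 [ 0.5769555  -0.24534332  0.11311122] -3.622532012654898e-05 [-0.78399     0.15051212  0.33488511]
[(96.0, np.float64(95.83), np.float64(0.0), 3.41), (93.6, np.float64(93.58), np.float64(0.0), 4.16), (91.2, np.float64(91.17), np.float64(0.2), 4.91), (89.6, np.float64(89.91), np.float64(5.6), 5.66), (88.4, np.float64(88.72), np.float64(6.2), 6.41), (87.2, np.float64(87.59), np.float64(6.9), 7.16), (86.0, np.float64(86.42), np.float64(7.3), 7.91), (84.8, np.float64(85.23), np.float64(6.4), 8.66), (83.6, np.float64(84.18), np.float64(10.0), 9.41), (82.4, np.float64(83.55), np.float64(16.4), 10.16)] [(83.2, np.float64(83.95), np.float64(11.9), 9.66), (82.8, np.float64(83.76), np.float64(14.2), 9.91), (82.4, np.float64(83.55), np.float64(16.4), 10.16)]
stop 0.08240000000000008 16.363961332142004 10.1583
```

```bash
python3 - <<'E'
from h import *
xy=np.load('bay.npy')
move_l([*xy,.125],rate=.1)
command_gripper(.07)
move_l([*xy,.2],rate=.25)
sleep(.2)
c=capture('wrist');save(c,'w2');H=hsv(c)
cap=box(c,170,350,80,290)&(H[...,1]<60)&(H[...,2]>70)
print(plane_rect(c,cap,.102)); print(read_state()['time'])
s=capture('side');H=hsv(s)
m=box(s,280,315,215,262)&(H[...,1]<60)&(H[...,2]>60); print(plane_rect(s,m,.102),np.argwhere(m).min(0),np.argwhere(m).max(0))
a=np.hstack([cv2.resize(c['pixels'][60:300,140:380],(400,400)),cv2.resize(s['pixels'][200:300,250:350],(400,400))]);save({'pixels':a},'w2b')
E
```

```text
(array([ 0.57954999, -0.24269229]), 28.507673263549805, (41.9, 23.0), array([253., 189.]))
12.1
(array([ 0.56937268, -0.25596388]), 29.237119674682617, (49.6, 29.2), array([295., 246.])) [215 287] [256 314]
```

View pics/w2b.png

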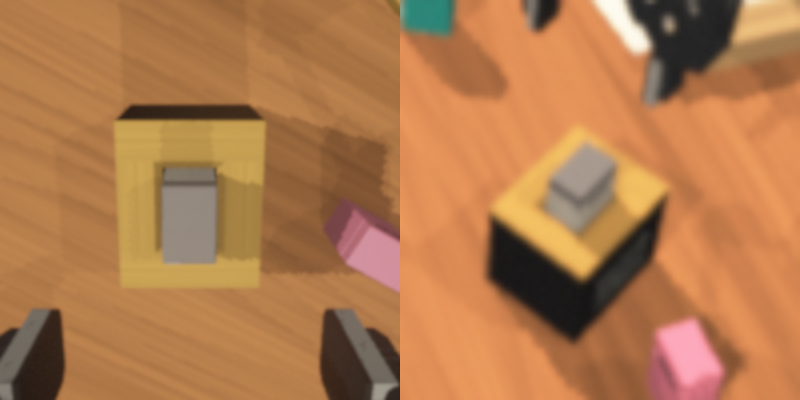

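The side and wrist views both show spent risen about 28 mm above the rim (wrist cap centre about (254,194)). Now I'll grasp it, lift it, carry it and look at the tray.

```bash
python3 - <<'E'
from h import *
c=capture('wrist')
f=lambda u,v:(140+u*.6,60+v*.6)
cap=onz(c,*f(190,224),.102)[:2]
P=np.array([onz(c,*f(u,v),.074)[:2] for u,v in [(117,121),(265,121),(260,287),(121,287)]]);b=P.mean(0)
old=np.load('bay.npy');print('cap',cap,'block',b,old)
xy=(cap+b+old)/3;np.save('bay.npy',xy)
command_gripper(.05)
move_ptp([*xy,.13],ori(-61.6))
s=read_state();print(s['ee_pos'],s['force'])
move_l([*xy,.088],rate=.08)
s=read_state();print(s['ee_pos'],s['force'])
command_gripper(0.0,35)
s=read_state();print('grip',s['gripper_width'],s['grasp_force'],s['force'],s['ee_pos'])
move_l([*xy,.12],rate=.05); s=read_state();print(s['force'],s['gripper_width'])
move_l([*xy,.21],rate=.2)
s=read_state();print(s['gripper_width'],s['grasp_force'],s['force'],s['time'])
move_ptp([.467,.232,.21],ori(0))
sleep(.2)
c=capture('wrist');save(c,'w3');import pickle;pickle.dump(c,open('w3.pkl','wb'))
s=read_state();print(s['gripper_width'],s['ee_pos'],s['time'])
E
```

```text
cap [ 0.57717606 -0.24496909] block [ 0.57649367 -0.24562415] [ 0.57642844 -0.24498806]
[ 0.57651741 -0.24524465  0.13019549] [ 0.97916355 -0.0558404   0.69223916]
[ 0.57677359 -0.24531027  0.08804805] [ 0.19496455 -0.37457882  0.15524688]
grip 0.02368615385271242 35.84575831890106 [-1.47097729  1.0702125   4.66247798] [ 0.57687573 -0.24513409  0.08839896]
[-0.4748323  -0.23426833 -0.4137945 ] 0.023085645217069094
0.023483244877161673 35.444117188453674 [ 0.09612519 -0.15515003 -0.68165091] 15.325
0.023566961140576347 [0.46730177 0.23153721 0.20993877] 17.3583
```

View pics/w3.png

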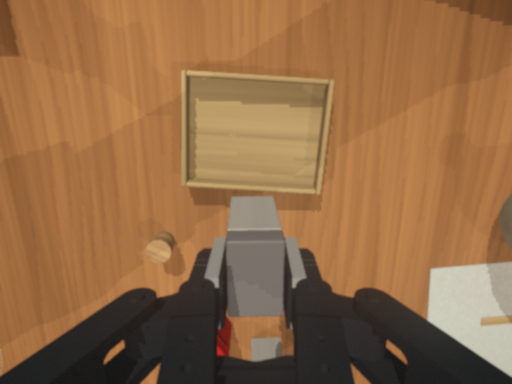

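Wrist view: spent is held between the pads, and the tray rim corners are at (182,70), (334,80), (321,194) and (182,187). I'll place spent at the tray's centre.

```bash
python3 - <<'E'
from h import *
import pickle
c=pickle.load(open('w3.pkl','rb'))
P=np.array([onz(c,u,v,.025)[:2] for u,v in [(182,70),(334,80),(321,194),(182,187)]]);t=P.mean(0)
print(P.round(3).tolist(),t)
move_ptp([*t,.09],ori(0))
move_l([*t,.058],rate=.08)
f0=read_state()['force'][2];z=.058
while z>.044 and read_state()['force'][2]-f0<2.5:
    z-=.001; move_l([*t,z],rate=.03)
print('z',z,read_state()['force'],read_state()['time'])
command_gripper(.05)
move_l([*t,.15],rate=.2)
w=capture('wrist');save(w,'w4')
# go look at fresh
move_ptp([.49,.0,.22],ori(0))
command_gripper(.085)
c=capture('wrist');save(c,'w5');pickle.dump(c,open('w5.pkl','wb'));s=capture('side')
a=np.hstack([cv2.resize(x,(400,300)) for x in (w['pixels'],c['pixels'])]);a=np.vstack([a,np.hstack([cv2.resize(s['pixels'][110:225,160:314],(400,300)),cv2.resize(c['pixels'][100:280,140:380],(400,300))])])
save({'pixels':a},'m5');print(read_state()['time'])
E
```

```text
[[0.402, 0.321], [0.54, 0.312], [0.534, 0.203], [0.395, 0.21]] [0.46783047 0.26141659]
z 0.051 [-3.83538935 -0.71116583  7.46841633] 20.2167
22.8833
```

View pics/m5.png

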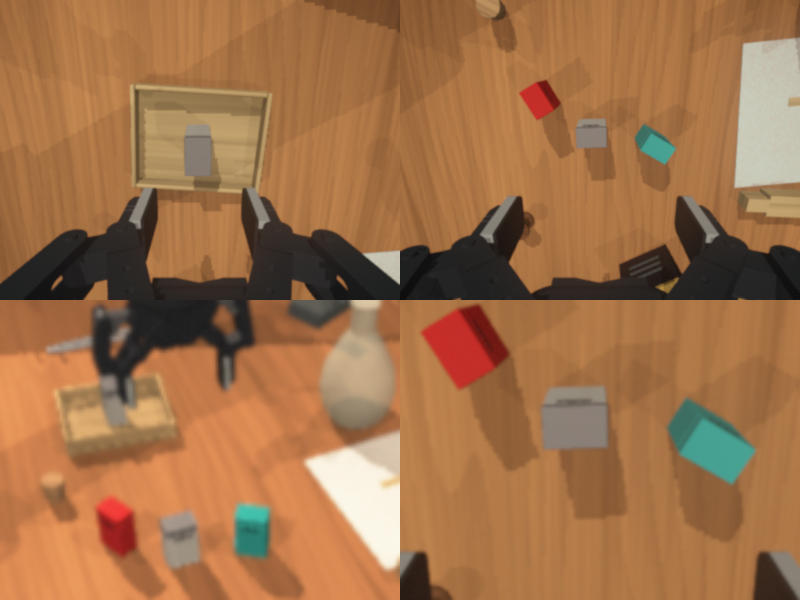

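Spent stands free in the tray (top-left panel, (198,155)). Fresh's top is centred at (575,427) in the bottom-right panel, with its long side nearly along world x and the look-alikes off to its sides. Next I'll grasp it and insert it.

```bash
python3 - <<'E'
from h import *
import pickle
c=pickle.load(open('w5.pkl','rb'))
P=np.array([onz(c,140+.6*u,100+.6*v,.06)[:2] for u,v in [(143,106),(208,104),(207,148),(143,150)]]);f=P.mean(0)
d=(P[1]-P[0])+(P[2]-P[3]);y=np.degrees(np.arctan2(d[1],d[0]));print(P.round(3).tolist(),f,y)
command_gripper(.055)
move_ptp([*f,.12],ori(y-90))
sleep(.1)
move_l([*f,.047],rate=.1)
s=read_state();print(s['ee_pos'],s['force'])
command_gripper(0.0,35)
s=read_state();print('grip',s['gripper_width'],s['grasp_force'],s['force'],s['ee_pos'])
move_l([*f,.2],rate=.2)
b=np.load('bay.npy')
move_ptp([*b,.2],ori(-61.6))
move_l([*b,.125],rate=.2); sleep(.1)
s=read_state();print(s['gripper_width'],s['ee_pos'],s['time'],s['force'])
w=capture('wrist');sd=capture('side');sc=capture('scene')
a=np.hstack([cv2.resize(w['pixels'],(400,300)),cv2.resize(sd['pixels'][190:290,230:363],(400,300))]);save({'pixels':a},'m6')
E
```

```text
[[0.464, 0.009], [0.499, 0.01], [0.499, -0.015], [0.464, -0.016]] [ 0.48160756 -0.00308598] 1.8658602691975321
[ 0.48192432 -0.00308062  0.0474243 ] [0.05352456 0.3787323  0.00274449]
grip 0.023314706036747502 36.98996186256409 [-0.01455359  1.00779947  6.76623377] [ 0.48195146 -0.00297468  0.04746958]
0.023351937729481676 [ 0.57761187 -0.24518063  0.12674802] 28.5583 [ 0.43267478 -0.94897201 -0.95979472]
```

View pics/m6.png

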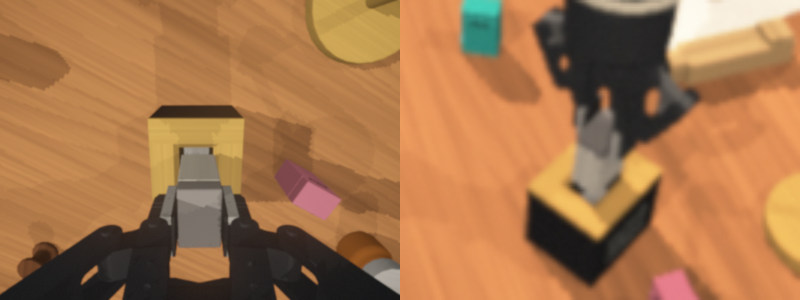

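Fresh is held above the bay and lined up with the slot (left panel (198,160), right panel (597,180)). I'll lower it with a force guard.

```bash
python3 - <<'E'
from h import *
b=np.load('bay.npy')
f0=read_state()['force'];z=.125;L=[]
while z>.0895:
    z-=.0025; move_l([*b,z],rate=.03)
    s=read_state();f=s['force']-f0;L.append((round(z*1e3,1),f.round(1).tolist()))
    if f[2]>6: break
print(L);print(s['ee_pos'],s['gripper_width'],s['time'])
E
```

```text
[(122.5, [-1.2, 0.3, -0.1]), (120.0, [-0.7, -0.4, 0.1]), (117.5, [-0.1, 1.1, -0.0]), (115.0, [0.4, 1.1, -0.7]), (112.5, [0.6, 0.1, -1.8]), (110.0, [0.5, 0.6, -0.3]), (107.5, [0.9, 0.0, -0.8]), (105.0, [0.6, 0.9, -0.9]), (102.5, [0.4, 2.2, -0.7]), (100.0, [1.3, 1.7, -1.6]), (97.5, [0.1, 2.5, -3.2]), (95.0, [1.4, 3.7, -2.7]), (92.5, [-0.2, 4.4, -3.8]), (90.0, [-0.4, 4.1, -3.0]), (87.5, [-1.4, 7.0, 3.2])]
[ 0.57669898 -0.24492454  0.08770019] 0.023219180509155318 32.4583
```

```bash
python3 - <<'E'
from h import *
b=np.load('bay.npy')
command_gripper(.05)
move_l([*b,.13],rate=.15)
command_gripper(0.0,30); sleep(.1)
f0=read_state()['force'][2];print(read_state()['time'],read_state()['force'])
move_l([*b,.1115],rate=.06)
z=.1115;L=[]
while z>.0905:
    z-=.0015; move_l([*b,z],rate=.02); s=read_state(); f=s['force'][2]-f0; L.append((round(s['ee_pos'][2]*1e3,1),round(f,1)))
    if f>12: break
print(L)
while f<16.5 and z>.0815:
    z-=.0004; move_l([*b,z],rate=.02); s=read_state(); f=s['force'][2]-f0; L.append((round(s['ee_pos'][2]*1e3,1),round(f,1)))
print(L[-8:],z,s['time'])
E
```

```text
33.9 [-1.06488704  0.14562342 -0.77449155]
[(np.float64(110.2), np.float64(0.6)), (np.float64(108.6), np.float64(3.8)), (np.float64(107.0), np.float64(2.5)), (np.float64(105.5), np.float64(3.3)), (np.float64(104.0), np.float64(3.6)), (np.float64(102.5), np.float64(4.5)), (np.float64(101.0), np.float64(4.4)), (np.float64(99.5), np.float64(5.5)), (np.float64(98.1), np.float64(5.7)), (np.float64(96.5), np.float64(4.9)), (np.float64(95.1), np.float64(6.9)), (np.float64(93.6), np.float64(6.3)), (np.float64(92.1), np.float64(6.7)), (np.float64(90.6), np.float64(6.9))]
[(np.float64(85.6), np.float64(9.1)), (np.float64(85.2), np.float64(8.6)), (np.float64(84.8), np.float64(8.6)), (np.float64(84.4), np.float64(8.8)), (np.float64(84.1), np.float64(9.7)), (np.float64(83.9), np.float64(13.2)), (np.float64(83.7), np.float64(15.4)), (np.float64(83.5), np.float64(17.7))] 0.08250000000000003 42.8583
```

Stop felt at the same depth as before. I'll let go, retreat and check.

```bash
python3 - <<'E'
from h import *
b=np.load('bay.npy')
move_l([*b,.125],rate=.08)
move_l([*b,.239],rate=.25)
command_gripper(.085); sleep(.3)
w=capture('wrist');H=hsv(w)
cap=box(w,170,350,110,270)&(H[...,1]<60)&(H[...,2]>70)
print(plane_rect(w,cap,.083),read_state()['time'])
s=capture('side')
a=np.hstack([cv2.resize(w['pixels'][60:300,140:380],(400,400)),cv2.resize(s['pixels'][130:300,160:330],(400,400))]);save({'pixels':a},'m7')
E
```

```text
(array([ 0.57746216, -0.24430135]), 27.608842849731445, (38.1, 23.3), array([253., 174.])) 45.2833
```

View pics/m7.png

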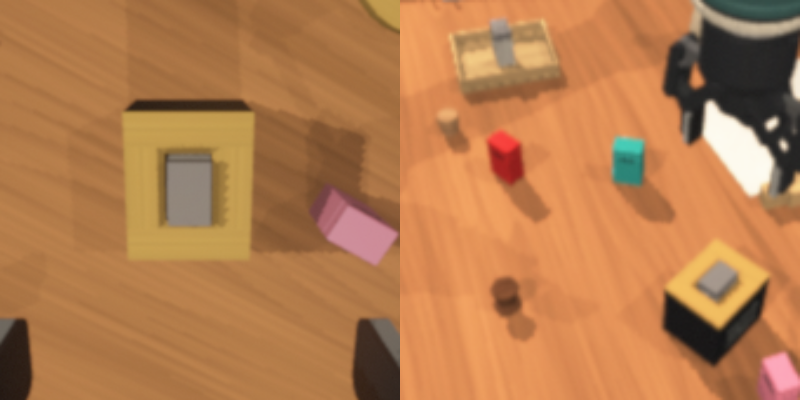

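The fresh cap sits low in the bay (left (189,190), right (717,280)), so the catch holds it. Spent stands in the tray (right (502,42)) and the bystanders look undisturbed.

```bash
python3 -c "
from rig import *
print(sign_off(), read_state()['time'])"
```

```text
the job is handed in; nothing more can be done
the job is handed in; nothing more can be done
```

The job is handed in, though no verdict came back: the spent cartridge stands released in the tray, the fresh one looks caught in the bay, the hardest push read about 18 N, and it took about 45 of the 72 s.

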